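Load the label unwinder and clip the roll in

TASK

Load the label unwinder: put the label roll over its spindle so that it stands on the brake plate, then pick up the black horseshoe clip by its thumb tab, press the roll down with it against the spring of the brake plate and push the clip sideways into the groove of the spindle until it snaps fully home round it and holds the roll down. Press with feeling: the clip breaks if it is forced against the roll or the unwinder with more than about 25 N.

Things in the scene. Friction and masses are not known exactly. Their poses are not given: they have to be found in the camera images.
- stand: Label unwinder, fixed: aluminium base 132 x 100 mm (x -50 to +82, y +-50 mm), top 12 mm up, with a steel spindle and round it a steel brake plate 58 mm across. Origin on the spindle's axis at table height, z up. On the +x side are two guide posts 15 mm thick, 62 mm high, at x +70, y +-37 mm; from -x or either y side the clip has free way.
- spindle_axis (a point): Point on the spindle's axis 55 mm above the table. Spindle 20 mm thick, bevelled flat top (flat 12 mm across). It is screwed in to a different height each time: top 77 to 89 mm above the table, unmeasured: feel or see it (it stands firm; a touch does no harm). Groove: core 14 mm thick, upper edge 12 mm, lower edge 21 mm below the spindle's top.
- brake_plate (a joint): Brake plate, m: 0 at rest (its top 38 mm above the table), up to 0.016 pressed straight down. Spring: 2.4 N at the start, 0.18 N more per mm; the roll's weight (0.7 to 1.4 N) helps to press it.
- roll: Label roll, white paper ring 60 mm across, 34 mm high, bore 26 mm, 70 to 140 g; stands flat with its bore upright. Origin on its underside, on the bore's axis.
- roll_center (a point): Centre of the label roll, on the bore's axis half-way up (17 mm). Standing on the unpressed brake plate it is 55 mm, and the roll's flat top 72 mm, above the table.
- clip: Retaining clip: black slippery plastic horseshoe (friction 0.2), 6 mm thick, 32 mm wide, 57 mm long, lying flat. Origin on its underside below the centre of its eye; +x from the thumb tab to the open mouth, z up. Its front lips end 16 mm ahead of the origin, its tab 41 mm behind.
- clip_tab (a point): Centre of the clip's thumb tab, 34 mm behind the eye, 17 mm above the clip's underside. Upright block 14 mm along the clip's x, 10 mm along y, 34 mm high from the underside; grip it across the 10 mm. A stem 14 mm wide, 6 mm thick joins it to the horseshoe.
- clip_eye (a point): Centre of the clip's eye, 3 mm above its underside; on the spindle's axis when home. Pushed along +x on the 14 mm core the jaws (mouth 11 mm) spring open at 6 to 10 N; the last 5 mm it springs along until its cross-piece meets the core. It cannot pass the 20 mm part: its underside must be 0 to 3 mm above the groove's lower edge, which takes pressing the roll down 1 to 16 mm.
- jaw_left (a joint): Spring jaw of the clip on its +y side, rad: 0 shut (at rest), up to 0.14 sprung open; about 0.09 as the core passes.
- jaw_right (a joint): The same for the jaw on the -y side.
There are look-alikes about, which are no part of the job. What is shaped like the roll but purple or yellow is not meant.

How it is judged:
By the outcome, as a careful person would: the job done as asked, in the order asked, and still so for the second after the job is handed in, with the robot touching nothing.
It also fails if it takes over 66 s, if anything falls off the work surface, if the arm or the gripper's body presses on something with over 40 N, if the wrist force passes 120 N, or if a joint passes its speed limit or range.

ROBOT

A 6-joint arm with a two-finger parallel gripper is mounted at the origin on a cart in front of the work surface, level with it; the furniture and walls round the work are solid. World frame = base frame: x ahead of the robot, y to its left, z up, the work surface at z = 0. Lengths are in m, angles in degrees, forces in N, time in s.
With the tool pointing down it reaches from about 0.35 to 0.875 m from the base axis. Payload 4.2 kg.
Tool frame: the origin (TCP) lies midway between the tips of the shut fingers; the grasp point (between the pads) lies 19 mm behind it; z points along the fingers, y is the direction in which the jaws open and shut (so a half turn about z gives the same grasp; the last joint's range is limited). The gripper opens to 87 mm and grips with 3 to 60 N. Pads are 19 mm wide; open, the fingers measure 117 mm over their backs; the gripper's body (75 mm by 190 mm) begins 51 mm behind the grasp point.
Start: joints at [-48.954, 22.042, 0.453, 0, -68.411, -14.817], TCP at [0.276, -0.561, 0.223] pointing down, gripper open.
Joint ranges: [-179.83, 179.83], [-69.29, 118.12], [-61.27, 80.66], [-181.25, 117.63], [-171.15, -9.14], [-177.46, 177.46]. Speed limits (degrees/s): [159.86, 159.86, 180, 180, 180, 180].

INTERFACE

Orientations are given as a 3x3 rotation matrix whose columns are the frame's x, y, z axes.
In Python, from station import r gives the robot as it stands.
- The arm moves only by the tool servo_tool, never from a script. Its arguments are lists of equal length, an entry for each row: "slide": the shift along the world's x, y, z in units of 60 mm (1.0 is 60 mm), a list of three; "twist": the turn, a rotation vector about the world's x, y, z in units of 6 degrees (1.0 is 6 degrees), a list of three; "gripper": the closure, from 0 (fully open) to 1 (shut). In form: {"slide": [[x, y, z], ...], "twist": [[wx, wy, wz], ...], "gripper": [gripper, ...]}. A call has 1 to 12 rows; each row shifts and turns the commanded pose from where the row before left it; what a row does not reach is not made up. A row lasts 1/8 s, in which the tool goes at most 62.5 mm and 10.7 degrees, less where a joint would pass 70% of its speed; a pose out of reach is approached as far as the arm can. A call is refused whole if a number of a shift passes 1 or a number of a turn 1, either way. A call with a gripper value outside its range is refused whole. The fingers move at their own pace and stop on an object; the grip force is fixed at half the most. Time passes only in rows, so rows that do not move let the fingers close. It gives the time, the measured TCP pose, the force and the opening at its end, in the units of the state.
- r.sense(): the state, without advancing time (a new reading comes with each control period).
- r.capture(name): name is "scene" or "top" or "wrist"; returns a dict with "image" (384x512x3 uint8, blue, green, red), "intrinsics" (3x3 intrinsics, pixels), "R" (3x3) and "t" (3): a world point X has camera coordinates R X + t. Camera axes: x right, y down, z forward; pixel columns grow to the right and rows downward; lengths in m; the calibration is good to about 2 mm. A picture is of the moment at which its call begins. There is no depth.
- r.finish_job(): hands the job in, once; it reports no verdict.
The state is a dict: "time_s": time; "joints": joint angles; "joint_velocities": joint speeds; "effort": joint torques, N m; "tcp_pos": TCP position; "ee_rot": TCP orientation; "wrist_force": force on the tool from outside, world axes, zero at the start; "moment": the same for the moment, N m; "gripper_width": opening from 0.0 (shut) to 1.0 (fully open).
Only numpy, scipy, OpenCV 4.12 (cv2) and the standard library are available. Lean on these libraries where they do the work, as an engineer would, in place of code of your own. Each camera call takes 0.05 s, during which the arm holds its last target.

## Working session

There is one attempt and no reset: what is moved stays moved. The work goes in short steps, Python scripts to look and compute and a tool call to move; the robot and the scene stay as the last step left them, time stands still between calls to the robot, and variables do not carry over. Pictures are saved under pics/ and viewed, and the job is handed in when it is done.

Besides the shell and the picture viewer there is one more tool, called after ">>>" as a command line: name --argument value ..., lists and objects as JSON in quotes. servo_tool: Moves the arm, as the interface text tells. Its arguments: {"type":"object","properties":{"slide":{"type":"array","items":{"type":"array","items":{"type":"number"}}},"twist":{"type":"array","items":{"type":"array","items":{"type":"number"}}},"gripper":{"type":"array","items":{"type":"number"}}},"required":["slide","twist","gripper"]}

```bash
ls; mkdir -p pics; python3 - <<'E'
from station import r
import cv2,pickle
s=r.sense();print({k:s[k] for k in('time_s','tcp_pos','ee_rot','wrist_force','gripper_width')})
for n in('scene','top','wrist'):
    c=r.capture(n);cv2.imwrite(f'pics/{n}0.png',c['image']);pickle.dump(c,open(f'{n}0.pkl','wb'));print(n,c['intrinsics'],c['R'],c['t'])
E
```

```text
pics
{'time_s': 0.0, 'tcp_pos': array([ 0.27598767, -0.56011657,  0.22148079]), 'ee_rot': array([[-8.97114343e-01, -4.41797222e-01, -1.03451787e-03],
       [-4.41798420e-01,  8.97112427e-01,  1.85743848e-03],
       [ 1.07467680e-04,  2.12338306e-03, -9.99997740e-01]]), 'wrist_force': array([0.45872144, 0.25098009, 0.68697938]), 'gripper_width': 0.9989995818511916}
scene [[351.02421418   0.         251.50489569]
 [  0.         351.02421418 186.31543346]
 [  0.           0.           1.        ]] [[-0.80224105 -0.59697585 -0.0053984 ]
 [-0.31912016  0.43645417 -0.84123129]
 [ 0.50455092 -0.67314753 -0.54064847]] [0.50525469 0.23995918 0.95540656]
top [[349.83957733   0.         253.10149152]
 [  0.         349.83957733 189.2021333 ]
 [  0.           0.           1.        ]] [[ 0.09022069 -0.99591677  0.00316551]
 [-0.97117103 -0.08868228 -0.22127421]
 [ 0.22065142  0.01688926 -0.97520649]] [0.00997746 0.5884241  0.91494708]
wrist [[302.86517946   0.         254.09748287]
 [  0.         302.86517946 195.05082399]
 [  0.           0.           1.        ]] [[-0.44240632  0.89681346  0.00150399]
 [ 0.8581497   0.42284483  0.29117235]
 [ 0.26049132  0.13010714 -0.95666943]] [ 0.62479504 -0.03493432  0.39246718]
```

View pics/top0.png

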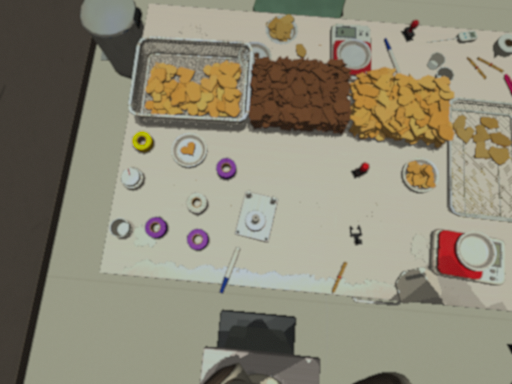

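View pics/scene0.png

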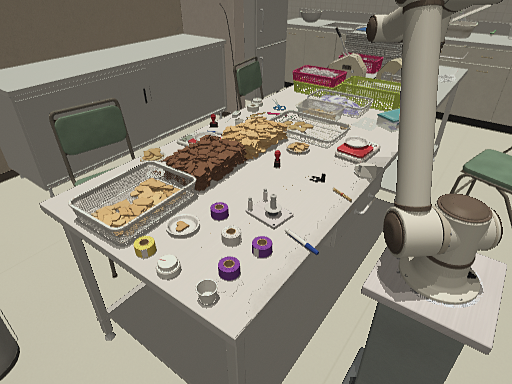

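View pics/wrist0.png

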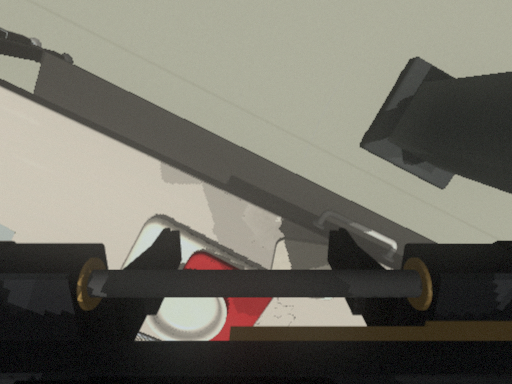

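```bash
cat > h.py <<'E'
import numpy as np,cv2,pickle
def ray(c,u,v,z):
    K,R,t=c['intrinsics'],np.array(c['R']),np.array(c['t'])
    d=R.T@np.linalg.solve(K,[u,v,1]);o=-R.T@t
    return o+d*(z-o[2])/d[2]
def proj(c,X):
    p=c['intrinsics']@(np.array(c['R'])@np.array(X,float)+np.array(c['t']));return p[:2]/p[2]
def crop(c,x0,y0,w,h,s,name):
    cv2.imwrite('pics/'+name,cv2.resize(c['image'][y0:y0+h,x0:x0+w],None,fx=s,fy=s,interpolation=cv2.INTER_CUBIC))
E
python3 - <<'E'
from h import *
t=pickle.load(open('top0.pkl','rb'));s=pickle.load(open('scene0.pkl','rb'))
a=lambda c,x,y,w,h,k:cv2.resize(c['image'][y:y+h,x:x+w],None,fx=k,fy=k,interpolation=cv2.INTER_CUBIC)
A=np.hstack([a(t,180,180,100,70,4),a(t,320,200,100,70,4)]);B=np.hstack([a(s,210,180,100,70,4),a(s,280,145,100,70,4)])
cv2.imwrite('pics/z0.png',np.vstack([A,B]))
E
```

```text
(no output)
```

View pics/z0.png

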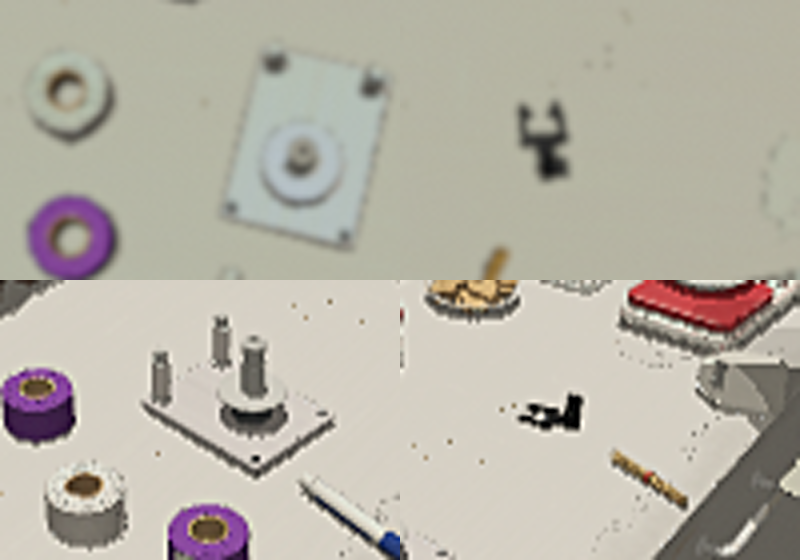

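```bash
python3 - <<'E'
from h import *
t=pickle.load(open('top0.pkl','rb'));s=pickle.load(open('scene0.pkl','rb'))
print('roll',ray(t,180+68/4,180+90/4,.034),ray(s,210+86/4,180+204/4,.034))
print('spin',ray(t,180+302/4,180+146/4,.083),ray(s,210+254/4,180+60/4,.083))
print('plate',ray(t,180+301/4,180+163/4,.038),)
for n,u,v in(('bl',230,207),('br',345,236),('ptl',274,62),('ptr',371,86)): print(n,ray(t,180+u/4,180+v/4,.012 if n[0]=='b' else .062))
for n,u,v,z in(('pl',523,107,.006),('pr',557,105,.006),('crossL',527,143,.006),('crossR',568,138,.006),('tabtop',553,170,.034)): print(n,ray(t,320+(u-400)/4,200+v/4,z))
for n,u,v,z in(('tabtopS',575,400-280,.034),('lip',522,417-280,.006),('lip',548,400-280,.006)):print(n,ray(s,280+(u-400)/4,145+v/4,z))
c=pickle.load(open('wrist0.pkl','rb'));R=np.array(c['R']);C=-R.T@c['t'];print('cam',C)
E
```

```text
roll [0.53868482 0.22065217 0.034     ] [0.5407596  0.22067274 0.034     ]
spin [0.50639362 0.0496403  0.083     ] [0.50689616 0.04519562 0.083     ]
plate [0.50086527 0.04941259 0.038     ]
bl [0.46799244 0.09759642 0.012     ]
br [0.45480509 0.01337478 0.012     ]
ptl [0.56678014 0.07451393 0.062     ]
ptr [0.55589381 0.00546338 0.062     ]
pl [ 0.51288046 -0.22892466  0.006     ]
pr [ 0.51658469 -0.25355666  0.006     ]
crossL [ 0.4870251  -0.23255721  0.006     ]
crossR [ 0.49332546 -0.26205611  0.006     ]
tabtop [ 0.46655274 -0.24355451  0.034     ]
tabtopS [ 0.46680077 -0.24156306  0.034     ]
lip [ 0.51259371 -0.22630069  0.006     ]
lip [ 0.50736695 -0.26990934  0.006     ]
cam [ 0.20415786 -0.59661559  0.38469358]
```

>>> servo_tool --slide '[[0.4,0.44,0],[0.4,0.44,0],[0.4,0.44,0],[0.4,0.44,0],[0.4,0.44,0],[0.4,0.44,0],[0.4,0.44,0],[0.4,0.44,0],[0.4,0.44,0],[0.4,0.44,0],[0.4,0.44,-0.2],[0.4,0.44,-0.2]]' --twist '[[0,0,-0.364],[0,0,-0.364],[0,0,-0.364],[0,0,-0.364],[0,0,-0.364],[0,0,-0.364],[0,0,-0.364],[0,0,-0.364],[0,0,-0.364],[0,0,-0.364],[0,0,-0.364],[0,0,-0.364]]' --gripper '[0,0,0,0,0,0,0,0,0,0,0,0]'

```text
time_s: 1.65
tcp_pos: [0.5648, -0.2428, 0.1981]
ee_rot: [[-1.0, 0.001, -0.0], [0.001, 1.0, 0.0], [0.0, 0.0, -1.0]]
wrist_force: [-0.3, -0.0, 0.0]
gripper_width: 0.996
```

>>> servo_tool --slide '[[0,0,0],[0,0,0]]' --twist '[[0,0,0],[0,0,0]]' --gripper '[0,0]'

```text
time_s: 1.9
tcp_pos: [0.564, -0.244, 0.1985]
ee_rot: [[-1.0, -0.001, -0.001], [-0.001, 1.0, -0.0], [0.001, -0.0, -1.0]]
wrist_force: [-0.3, -0.1, -0.2]
gripper_width: 0.997
```

```bash
cat > cap.py <<'E'
import sys
from station import r
from h import *
n=sys.argv[1]
for cam in sys.argv[2:]:
    c=r.capture(cam);pickle.dump(c,open(f'{cam}{n}.pkl','wb'));cv2.imwrite(f'pics/{cam}{n}.png',c['image'])
s=r.sense();print(s['time_s'],s['tcp_pos'],s['ee_rot'].round(4).tolist(),s['wrist_force'],s['gripper_width'])
E
python3 cap.py 1 wrist; python3 -c "
from h import *
crop(pickle.load(open('wrist1.pkl','rb')),156,0,200,150,4,'w1z.png')"
```

```text
1.95 [ 0.56385701 -0.24435446  0.19880437] [[-1.0, -0.0001, 0.0], [-0.0001, 1.0, -0.0002], [-0.0, -0.0002, -1.0]] [ 0.4329821  -1.10773184 -0.20592682] 0.9988663554053739
```

View pics/wrist1.png

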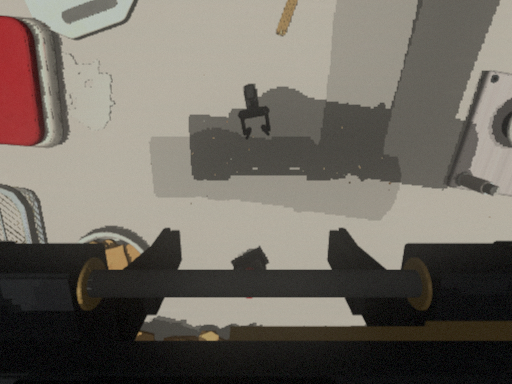

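View pics/w1z.png

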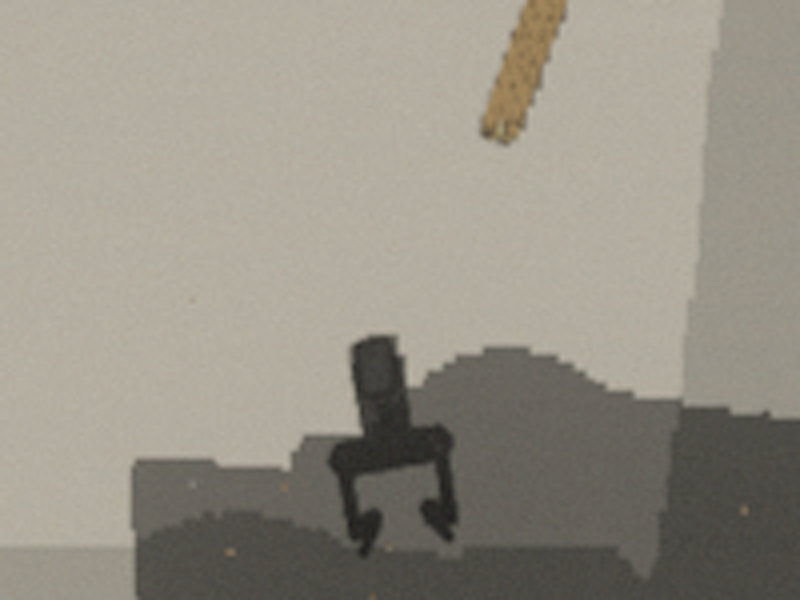

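```bash
python3 - <<'E'
from h import *
c=pickle.load(open('wrist1.pkl','rb'))
f=lambda u,v,z:ray(c,156+u/4,v/4,z)
print('tabtop',f(378,367,.034),[f(*p,.034)[:2].round(4).tolist() for p in((352,345),(397,337),(361,395),(405,388))])
l,rr=f(365,553,.005),f(449,538,.005);print('lips',l,rr,(l+rr)/2)
a,b=f(332,462,.006),f(452,437,.006);print('cross',a,b,np.linalg.norm(a-b))
t=f(378,367,.034);m=(l+rr)/2;d=m-t;print('yaw',np.degrees(np.arctan2(d[1],d[0])),np.linalg.norm(d[:2]))
d=l-rr;print(np.degrees(np.arctan2(-d[0],d[1])))
R=np.array(c['R']);print('cam-tcp',-R.T@c['t']-np.array([.56386,-.24435,.1988]))
E
```

```text
tabtop [ 0.47281122 -0.24863653  0.034     ] [[0.4675, -0.2553], [0.4656, -0.2438], [0.4797, -0.253], [0.4779, -0.2417]]
lips [ 0.52311245 -0.25286037  0.005     ] [ 0.51877359 -0.22847525  0.005     ] [ 0.52094302 -0.24066781  0.005     ]
cross [ 0.4974503  -0.26208366  0.006     ] [ 0.49056445 -0.22809718  0.006     ] 0.03467702992296432
yaw 9.400634459239313 0.048786997744744286
-169.91090925135185
cam-tcp [-0.08003401 -0.00046294  0.16281577]
```

>>> servo_tool --slide '[[0.03,0.6,0],[0.03,0.6,0],[0.03,0.6,0],[0.03,0.6,0],[0.03,0.6,0],[0.03,0.6,0],[0.03,0.6,0],[0.03,0.6,0],[0,0.06,0],[0,0,0],[0,0,0]]' --twist '[[0,0,0],[0,0,0],[0,0,0],[0,0,0],[0,0,0],[0,0,0],[0,0,0],[0,0,0],[0,0,0],[0,0,0],[0,0,0]]' --gripper '[0,0,0,0,0,0,0,0,0,0,0]'

```text
time_s: 3.32
tcp_pos: [0.5785, 0.0465, 0.1987]
ee_rot: [[-1.0, 0.001, 0.0], [0.001, 1.0, -0.0], [-0.0, -0.0, -1.0]]
wrist_force: [0.1, -0.2, 0.2]
gripper_width: 1.0
```

```bash

python3 cap.py 2 wrist; python3 -c "
from h import *
crop(pickle.load(open('wrist2.pkl','rb')),156,50,200,150,4,'w2z.png')"
```

```text
3.375 [0.57856981 0.04656191 0.19871331] [[-1.0, 0.0013, 0.0001], [0.0013, 1.0, -0.0], [-0.0001, -0.0, -1.0]] [-0.82163681  0.23242453 -1.47465105] 0.9988436515261921
```

View pics/w2z.png

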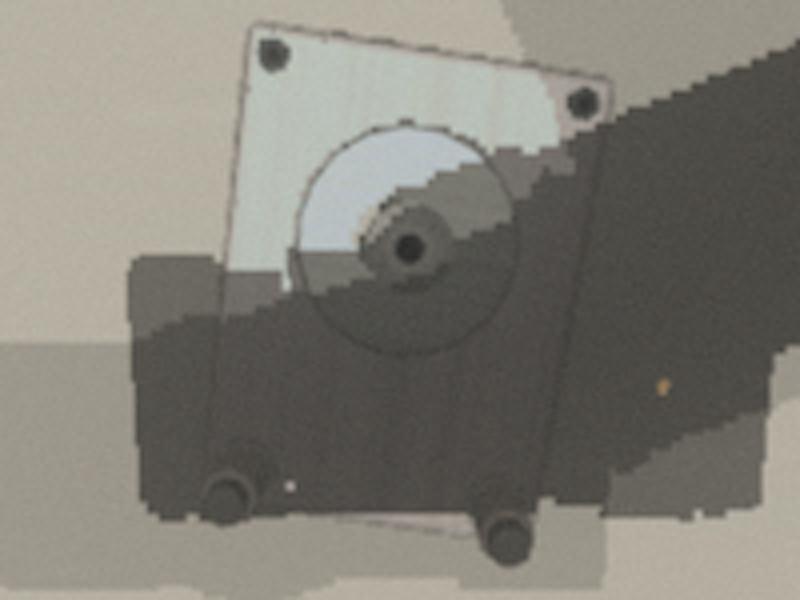

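```bash
python3 - <<'E'
from h import *
c=pickle.load(open('wrist2.pkl','rb'));t=pickle.load(open('top0.pkl','rb'))
f=lambda u,v,z:ray(c,156+u/4,50+v/4,z)
p=f(408,239,.038);s=f(409,248,.083);print('plate',p,'spin',s, 'diam',f(297,240,.038)-f(520,240,.038))
a,b=f(230,498,.062),f(506,542,.062);print('posts',a,b,np.linalg.norm(a-b));d=b-a
yaw=np.arctan2(-d[0],d[1]);print(np.degrees(yaw)); print((a+b)/2-.07*np.array([np.cos(yaw),np.sin(yaw),0]))
print('topproj of plate, zoomed', (proj(t,p)-180)*4, 'clip tab',(proj(t,[.4728,-.2486,.034])-[320,200])*4+[400,0])
E
```

```text
plate [0.50516347 0.04972022 0.038     ] spin [0.50612919 0.04940562 0.083     ] diam [-3.37226265e-05 -5.74063134e-02  0.00000000e+00]
posts [0.567843   0.00450417 0.062     ] [0.57942894 0.07478247 0.062     ] 0.07122691044017816
-9.361463213216789
[0.50456825 0.05102968 0.062     ]
topproj of plate, zoomed [301.10678385 156.94075601] clip tab [560.41041993 161.71038597]
```

>>> servo_tool --slide '[[-0.4,0.02,-0.2],[-0.4,0.02,-0.3],[-0.4,0.01,-0.3],[-0.02,0,-0.4],[0,0,-0.2],[0,0,-0.2],[0,0,0],[0,0,0]]' --twist '[[0,0,0],[0,0,0],[0,0,0],[0,0,0],[0,0,0],[0,0,0],[0,0,0],[0,0,0]]' --gripper '[1,1,1,1,1,1,1,1]'

```text
time_s: 4.38
tcp_pos: [0.5061, 0.0509, 0.103]
ee_rot: [[-1.0, -0.0, 0.001], [-0.0, 1.0, 0.0], [-0.001, 0.0, -1.0]]
wrist_force: [0.7, 0.3, 0.7]
gripper_width: 0.175
```

```bash

python3 cap.py 3 wrist scene; python3 -c "
from h import *
crop(pickle.load(open('scene3.pkl','rb')),230,160,100,80,7,'s3z.png')"
```

```text
4.475 [0.50601743 0.0509432  0.1031296 ] [[-1.0, -0.0005, 0.0013], [-0.0005, 1.0, 0.0004], [-0.0013, 0.0004, -1.0]] [-0.13387256 -0.16487442  0.23431007] 0.08311185247728702
```

View pics/wrist3.png

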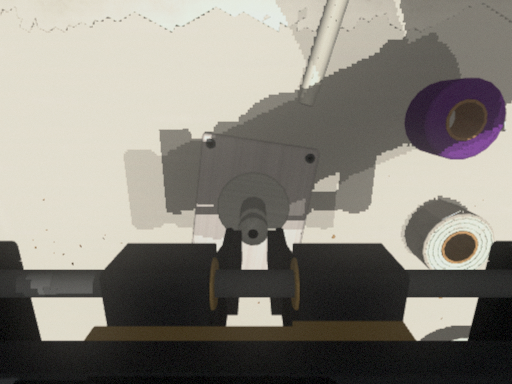

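View pics/s3z.png

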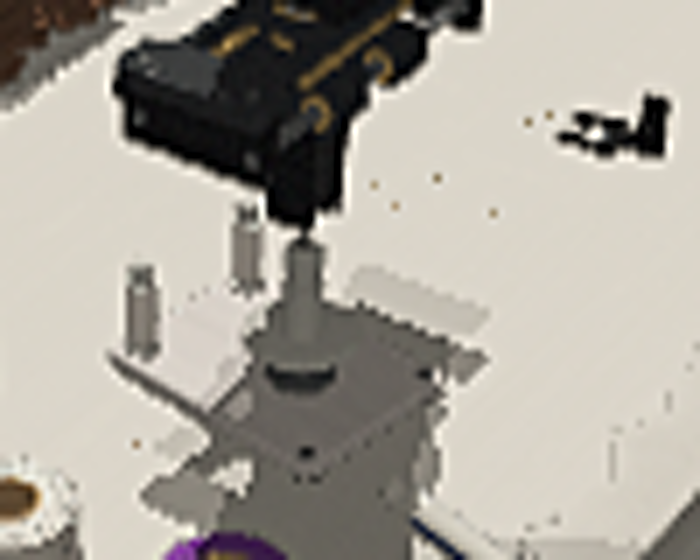

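>>> servo_tool --slide '[[0,0,-0.04],[0,0,-0.03],[0,0,-0.03],[0,0,-0.03],[0,0,-0.03],[0,0,-0.03],[0,0,-0.03]]' --twist '[[0,0,0],[0,0,0],[0,0,0],[0,0,0],[0,0,0],[0,0,0],[0,0,0]]' --gripper '[1,1,1,1,1,1,1]'

```text
time_s: 5.35
tcp_pos: [0.5055, 0.0508, 0.0892]
ee_rot: [[-1.0, -0.0, -0.0], [-0.0, 1.0, -0.0], [0.0, -0.0, -1.0]]
wrist_force: [0.5, 0.7, 0.2]
gripper_width: 0.004
```

```bash
python3 - <<'E'
from h import *
c=pickle.load(open('wrist3.pkl','rb'))
print('tcp px',proj(c,[.50602,.05094,.1031]));print([ray(c,253,234,z)[:2] for z in(.077,.083,.089)], 'roll',ray(c,459,246,.034))
E
```

```text
tcp px [255.53624743 244.37844403]
[array([0.51113452, 0.04934548]), array([0.50842189, 0.04936696]), array([0.50570926, 0.04938844])] roll [0.54141855 0.22314032 0.034     ]
```

>>> servo_tool --slide '[[0,0,-0.02],[0,0,-0.02],[0,0,0]]' --twist '[[0,0,0],[0,0,0],[0,0,0]]' --gripper '[1,1,1]'

```text
time_s: 5.72
tcp_pos: [0.5055, 0.0508, 0.0876]
ee_rot: [[-1.0, -0.001, 0.0], [-0.001, 1.0, -0.0], [-0.0, -0.0, -1.0]]
wrist_force: [-1.5, -0.4, 3.5]
gripper_width: 0.005
```

>>> servo_tool --slide '[[0,0,-0.02],[0,0,0]]' --twist '[[0,0,0],[0,0,0]]' --gripper '[1,1]'

```text
time_s: 5.98
tcp_pos: [0.5056, 0.0508, 0.0876]
ee_rot: [[-1.0, -0.001, 0.001], [-0.001, 1.0, -0.0], [-0.001, -0.0, -1.0]]
wrist_force: [-5.2, 1.0, 12.1]
gripper_width: -0.001
```

```bash
python3 cap.py 4 wrist
```

```text
6.025 [0.50554306 0.05077405 0.08752744] [[-1.0, -0.0012, 0.0007], [-0.0012, 1.0, -0.0003], [-0.0007, -0.0003, -1.0]] [-5.47709788  0.66603696 11.84934094] 0.0034662633075353898
```

>>> servo_tool --slide '[[0,0,0.4],[0.2,0.3,0.5],[0.3,0.5,0.2],[0.4,0.6,0],[0.4,0.6,0],[0.4,0.5,0],[0.22,0.35,0],[0,0,0],[0,0,0]]' --twist '[[0,0,0],[0,0,0],[0,0,0],[0,0,0],[0,0,0],[0,0,0],[0,0,0],[0,0,0],[0,0,0]]' --gripper '[1,0,0,0,0,0,0,0,0]'

```text
time_s: 7.15
tcp_pos: [0.6201, 0.2212, 0.1513]
ee_rot: [[-1.0, -0.0, -0.001], [-0.0, 1.0, -0.001], [0.001, -0.001, -1.0]]
wrist_force: [-1.1, -0.5, 0.5]
gripper_width: 0.836
```

```bash

python3 cap.py 5 wrist; python3 -c "
from h import *
crop(pickle.load(open('wrist5.pkl','rb')),156,50,200,150,4,'w5z.png')"
```

```text
7.2 [0.62008794 0.22103861 0.15160129] [[-1.0, 0.0001, -0.0007], [0.0001, 1.0, -0.0003], [0.0007, -0.0003, -1.0]] [ 0.2694603  -0.56362654 -0.15172427] 0.8822442796462107
```

View pics/w5z.png

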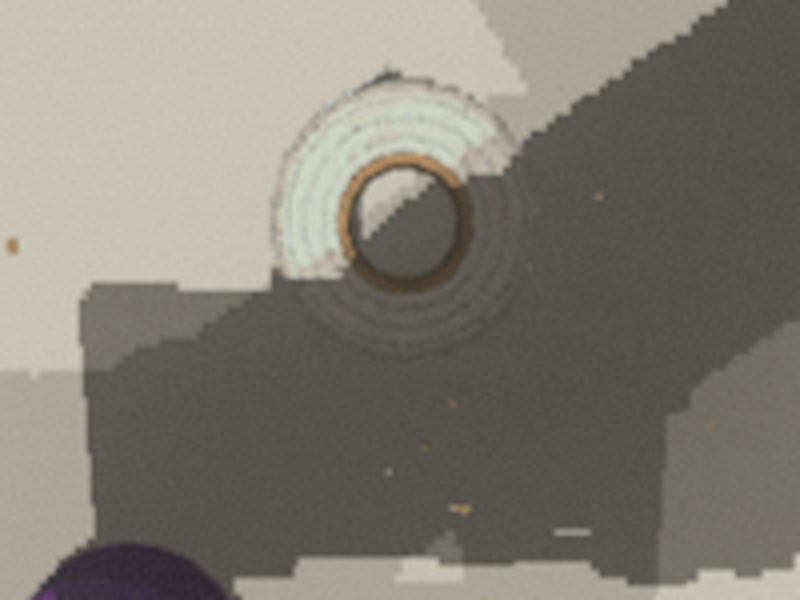

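```bash
python3 - <<'E'
from h import *
c=pickle.load(open('wrist5.pkl','rb'))
f=lambda u,v,z:ray(c,156+u/4,50+v/4,z)
print(f(400,217,.034),f(404.5,222,.034),f(272,217,.034)-f(527,217,.034),f(400,77,.034)-f(400,358,.034))
E
```

```text
[0.54090569 0.22200106 0.034     ] [0.54196825 0.22300296 0.034     ] [ 4.54254115e-05 -5.65513618e-02  0.00000000e+00] [-0.05976877 -0.00015685  0.        ]
```

>>> servo_tool --slide '[[-0.4,0.01,0],[-0.5,0.02,0],[-0.4,0,-0.2],[-0.01,0,-0.5],[0,0,-0.6],[0,0,-0.5],[0,0,-0.4],[0,0,-0.1],[0,0,0],[0,0,0]]' --twist '[[0,0,0],[0,0,0],[0,0,0],[0,0,0],[0,0,0],[0,0,0],[0,0,0],[0,0,0],[0,0,0],[0,0,0]]' --gripper '[0,0,0,0,0,0,0,0,0,0]'

```text
time_s: 8.45
tcp_pos: [0.5428, 0.2239, 0.0151]
ee_rot: [[-1.0, -0.0, 0.002], [-0.0, 1.0, 0.001], [-0.002, 0.001, -1.0]]
wrist_force: [-0.2, -0.4, 0.2]
gripper_width: 1.002
```

```bash

python3 cap.py 6 wrist
```

```text
8.5 [0.54272287 0.22395523 0.01505919] [[-1.0, -0.0004, 0.002], [-0.0004, 1.0, 0.0014], [-0.002, 0.0014, -1.0]] [-0.76690456 -0.15562092  0.82999861] 0.9988429398944128
```

View pics/wrist6.png

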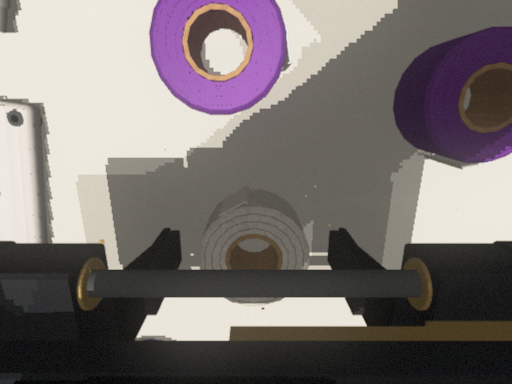

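>>> servo_tool --slide '[[-0.02,-0.02,-0.1],[0,0,-0.07],[0,0,0],[0,0,0],[0,0,0],[0,0,0],[0,0,0],[0,0,0]]' --twist '[[0,0,0],[0,0,0],[0,0,0],[0,0,0],[0,0,0],[0,0,0],[0,0,0],[0,0,0]]' --gripper '[0,0,1,1,1,1,1,1]'

```text
time_s: 9.5
tcp_pos: [0.541, 0.2225, 0.0037]
ee_rot: [[-1.0, -0.0, 0.0], [-0.0, 1.0, 0.0], [-0.0, 0.0, -1.0]]
wrist_force: [-0.1, 0.6, 0.7]
gripper_width: 0.68
```

>>> servo_tool --slide '[[0,0,0],[0,0,0]]' --twist '[[0,0,0],[0,0,0]]' --gripper '[1,1]'

```text
time_s: 9.75
tcp_pos: [0.5409, 0.2225, 0.0036]
ee_rot: [[-1.0, -0.001, 0.0], [-0.001, 1.0, 0.0], [-0.0, 0.0, -1.0]]
wrist_force: [-0.4, 1.2, 0.3]
gripper_width: 0.678
```

```bash

python3 cap.py 7 wrist
```

```text
9.8 [0.54096149 0.22252247 0.00363964] [[-1.0, -0.0005, 0.0003], [-0.0005, 1.0, 0.0002], [-0.0003, 0.0002, -1.0]] [ 0.04071677  0.16842547 -0.04644734] 0.6796518898373601
```

View pics/wrist7.png

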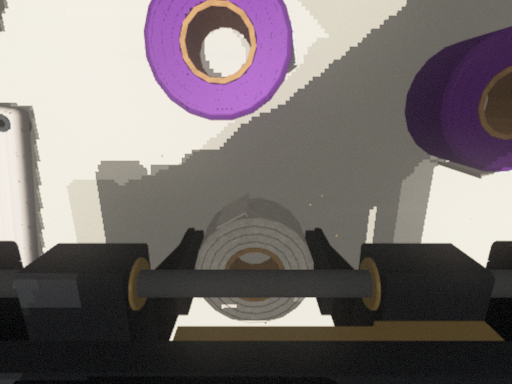

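>>> servo_tool --slide '[[0,0,0.3],[0,0,0.5],[0,0,0.6],[-0.05,-0.3,0.3],[-0.1,-0.5,0],[-0.15,-0.6,0],[-0.15,-0.6,0],[-0.1,-0.5,0],[-0.05,-0.35,0],[0,0,0],[0,0,0],[0,0,0]]' --twist '[[0,0,0],[0,0,0],[0,0,0],[0,0,0],[0,0,0],[0,0,0],[0,0,0],[0,0,0],[0,0,0],[0,0,0],[0,0,0],[0,0,0]]' --gripper '[1,1,1,1,1,1,1,1,1,1,1,1]'

```text
time_s: 11.3
tcp_pos: [0.5051, 0.052, 0.1054]
ee_rot: [[-1.0, -0.001, 0.0], [-0.001, 1.0, 0.0], [-0.0, 0.0, -1.0]]
wrist_force: [-0.6, -0.5, -0.9]
gripper_width: 0.68
```

```bash

python3 cap.py 8 wrist scene top; python3 -c "
from h import *
c=pickle.load(open('wrist7.pkl','rb'));print(ray(c,254,273.5,.034),ray(c,254,269.5,.034))
crop(pickle.load(open('wrist8.pkl','rb')),186,170,140,170,4,'w8z.png')
crop(pickle.load(open('scene8.pkl','rb')),230,160,100,80,7,'s8z.png')"
```

```text
11.45 [0.50494915 0.05194789 0.10547375] [[-1.0, -0.0013, -0.0], [-0.0013, 1.0, -0.0], [0.0, -0.0, -1.0]] [-0.15847458  0.0559329  -1.20589946] 0.6784510944941708
[0.54194664 0.22171602 0.034     ] [0.53969763 0.22171375 0.034     ]
```

View pics/wrist8.png

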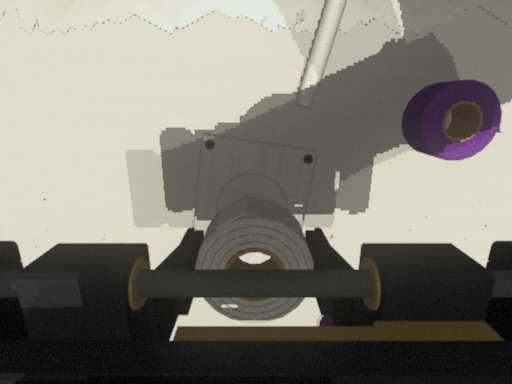

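View pics/s8z.png

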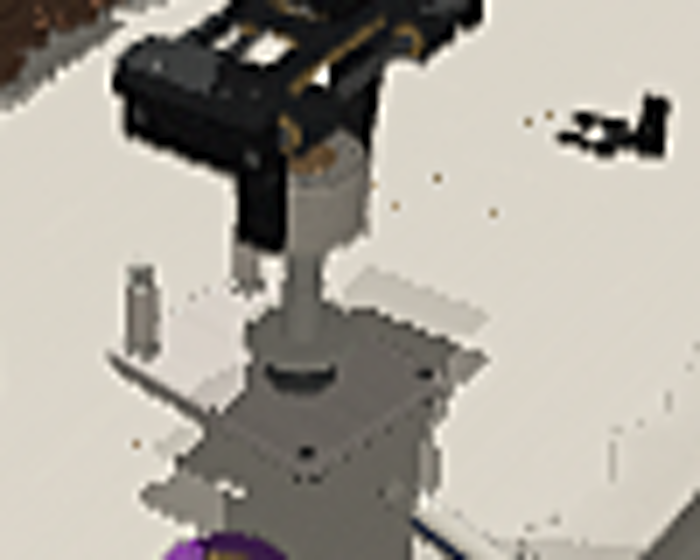

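>>> servo_tool --slide '[[0,-0.03,0],[0,0,0],[0,0,-0.1],[0,0,-0.1],[0,0,-0.1],[0,0,-0.05],[0,0,0]]' --twist '[[0,0,0],[0,0,0],[0,0,0],[0,0,0],[0,0,0],[0,0,0],[0,0,0]]' --gripper '[1,1,1,1,1,1,1]'

```text
time_s: 12.32
tcp_pos: [0.5047, 0.0495, 0.0842]
ee_rot: [[-1.0, -0.0, -0.001], [-0.0, 1.0, -0.0], [0.001, -0.0, -1.0]]
wrist_force: [0.5, 0.3, -0.9]
gripper_width: 0.682
```

```bash

python3 cap.py 9 wrist scene; python3 -c "
from h import *
crop(pickle.load(open('scene9.pkl','rb')),230,160,100,80,7,'s9z.png')"
```

```text
12.425 [0.5050069  0.04962097 0.08463191] [[-1.0, -0.0005, 0.0003], [-0.0005, 1.0, 0.0], [-0.0003, 0.0, -1.0]] [ 0.7001516   0.38234563 -0.48389697] 0.680435619286049
```

View pics/s9z.png

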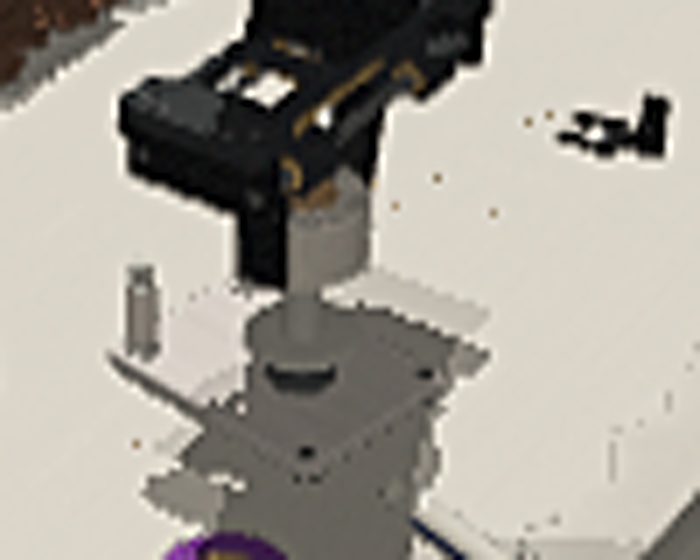

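View pics/wrist9.png

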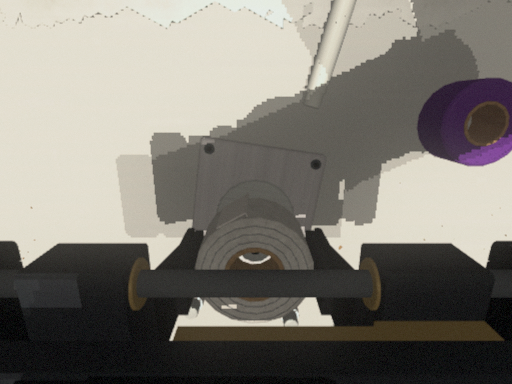

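>>> servo_tool --slide '[[0,0,-0.1],[0,0,-0.1],[0,0,-0.1],[0,0,-0.1],[0,0,-0.1],[0,0,-0.1],[0,0,-0.05],[0,0,-0.04],[0,0,0]]' --twist '[[0,0,0],[0,0,0],[0,0,0],[0,0,0],[0,0,0],[0,0,0],[0,0,0],[0,0,0],[0,0,0]]' --gripper '[1,1,1,1,1,1,1,1,1]'

```text
time_s: 13.55
tcp_pos: [0.5048, 0.0496, 0.0431]
ee_rot: [[-1.0, -0.0, -0.0], [-0.0, 1.0, -0.0], [0.0, -0.0, -1.0]]
wrist_force: [-0.2, -0.6, -1.0]
gripper_width: 0.682
```

>>> servo_tool --slide '[[0,0,-0.03],[0,0,0],[0,0,0],[0,0,0],[0,0,0],[0,0,0]]' --twist '[[0,0,0],[0,0,0],[0,0,0],[0,0,0],[0,0,0],[0,0,0]]' --gripper '[1,1,0,0,0,0]'

```text
time_s: 14.3
tcp_pos: [0.5049, 0.0496, 0.0414]
ee_rot: [[-1.0, -0.0, 0.0], [-0.0, 1.0, 0.0], [-0.0, 0.0, -1.0]]
wrist_force: [-0.6, -0.3, -0.1]
gripper_width: 0.979
```

>>> servo_tool --slide '[[0,0,0.3],[0,0,0.5],[0,0,0.6],[0.2,-0.2,0.3],[0.2,-0.5,0],[0.2,-0.7,0],[0.1,-0.9,0],[0.1,-0.9,0],[0.05,-0.8,0],[0,-0.6,0],[0,-0.32,0]]' --twist '[[0,0,0],[0,0,0],[0,0,0],[0,0,0.2],[0,0,0.3],[0,0,0.3],[0,0,0.3],[0,0,0.3],[0,0,0.2],[0,0,0],[0,0,0]]' --gripper '[0,0,0,0,0,0,0,0,0,0,0]'

```text
time_s: 15.68
tcp_pos: [0.5554, -0.2473, 0.143]
ee_rot: [[-0.986, -0.165, -0.001], [-0.165, 0.986, 0.0], [0.001, 0.0, -1.0]]
wrist_force: [-0.7, 0.3, 1.0]
gripper_width: 1.0
```

>>> servo_tool --slide '[[0,0,0],[0,0,0]]' --twist '[[0,0,0],[0,0,0]]' --gripper '[0,0]'

```text
time_s: 15.92
tcp_pos: [0.5558, -0.2447, 0.1433]
ee_rot: [[-0.986, -0.168, -0.0], [-0.168, 0.986, 0.0], [0.0, 0.0, -1.0]]
wrist_force: [-0.2, 1.1, -0.1]
gripper_width: 1.001
```

```bash

python3 cap.py 10 wrist scene; python3 -c "
from h import *
crop(pickle.load(open('scene10.pkl','rb')),230,160,100,80,7,'s10z.png')
crop(pickle.load(open('wrist10.pkl','rb')),156,50,200,150,4,'w10z.png')"
```

```text
16.025 [ 0.55599422 -0.24446974  0.14347107] [[-0.9857, -0.1687, 0.0], [-0.1687, 0.9857, 0.0002], [-0.0001, 0.0002, -1.0]] [0.45910677 0.32322504 0.47332886] 1.0043651434772471
```

View pics/s10z.png

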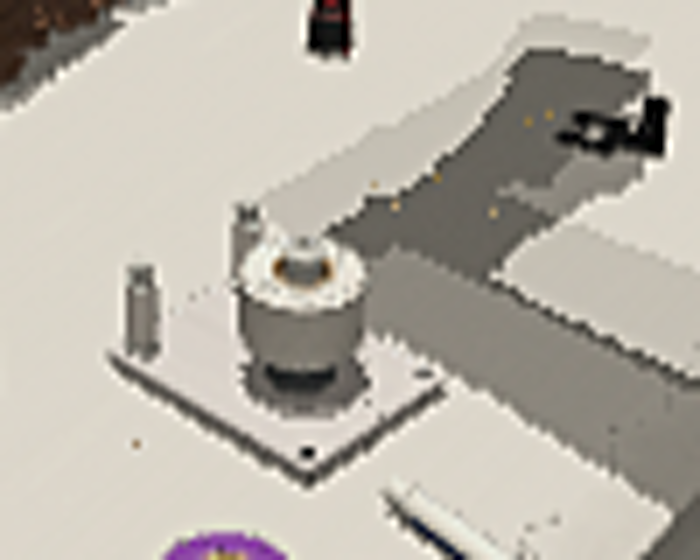

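View pics/w10z.png

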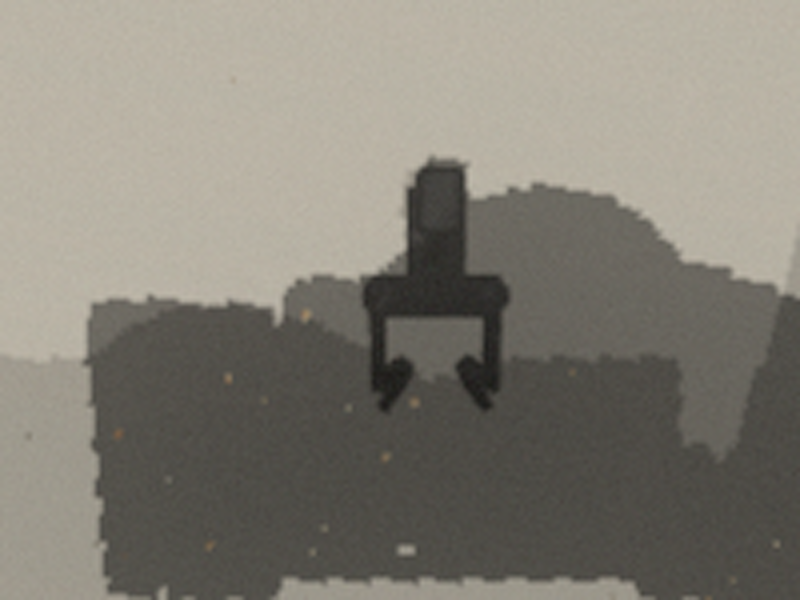

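```bash
python3 - <<'E'
from h import *
c=pickle.load(open('wrist10.pkl','rb'))
f=lambda u,v,z:ray(c,156+u/4,50+v/4,z)
t=f(440.5,200,.034);l=(f(385,408,.006)+f(490,408,.006))/2;x=(f(365,280,.006)+f(509,280,.006))/2
d=l-t
print(t,l,np.linalg.norm(d[:2]),np.degrees(np.arctan2(d[1],d[0])), x,np.linalg.norm(f(365,280,.006)-f(509,280,.006)), np.linalg.norm(f(440,168,.034)-f(440,232,.034)))
d=f(490,408,.006)-f(385,408,.006);print(np.degrees(np.arctan2(-d[0],d[1])))
E
```

```text
[ 0.47269247 -0.24924176  0.034     ] [ 0.52091289 -0.24009884  0.006     ] 0.04907954715552385 10.73622606136745 [ 0.49051868 -0.24575782  0.006     ] 0.034709487587042114 0.013103947926068279
9.702347985999918
```

>>> servo_tool --slide '[[-0.4,-0.02,0],[-0.5,-0.03,-0.1],[-0.4,-0.02,-0.3],[-0.09,0,-0.4],[0,0,-0.4],[0,0,-0.3],[0,0,-0.14],[0,0,0],[0,0,0]]' --twist '[[0,0,0],[0,0,0],[0,0,0],[0,0,0],[0,0,0],[0,0,0],[0,0,0],[0,0,0],[0,0,0]]' --gripper '[0.3,0.3,0.3,0.3,0.3,0.3,0.3,0.3,0.3]'

```text
time_s: 17.15
tcp_pos: [0.4732, -0.2498, 0.0458]
ee_rot: [[-0.986, -0.168, 0.002], [-0.168, 0.986, -0.0], [-0.001, -0.001, -1.0]]
wrist_force: [-0.2, -0.2, 0.2]
gripper_width: 0.701
```

```bash

python3 cap.py 11 wrist; python3 -c "
from h import *
c=pickle.load(open('wrist11.pkl','rb'));print(proj(c,[.4727,-.2487,.034]))"
```

```text
17.2 [ 0.47314568 -0.24982176  0.04580126] [[-0.9859, -0.1676, 0.0017], [-0.1676, 0.9859, -0.0004], [-0.0016, -0.0007, -1.0]] [-0.03333528  0.15636792  0.66547238] 0.6959739479152649
[257.10434859 235.82406866]
```

View pics/wrist11.png

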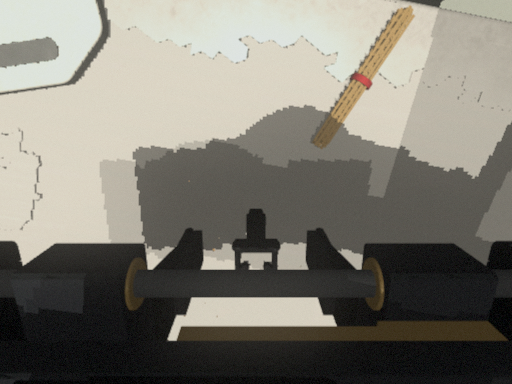

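```bash
python3 - <<'E'
from h import *
c=pickle.load(open('wrist11.pkl','rb'))
crop(c,206,190,100,90,8,'w11z.png')
R=np.array(c['R']);print('cam-tcp',-R.T@c['t']-np.array([.47315,-.2498,.0458]),R)
print('tcp',proj(c,[.47315,-.2498,.0458]))
E
```

```text
cam-tcp [-0.0793497  -0.01411112  0.16293862] [[-0.16839726  0.98571864 -0.00105813]
 [ 0.94247975  0.16132471  0.29275633]
 [ 0.28874607  0.0483021  -0.9561865 ]]
tcp [255.31258295 244.61967759]
```

View pics/w11z.png

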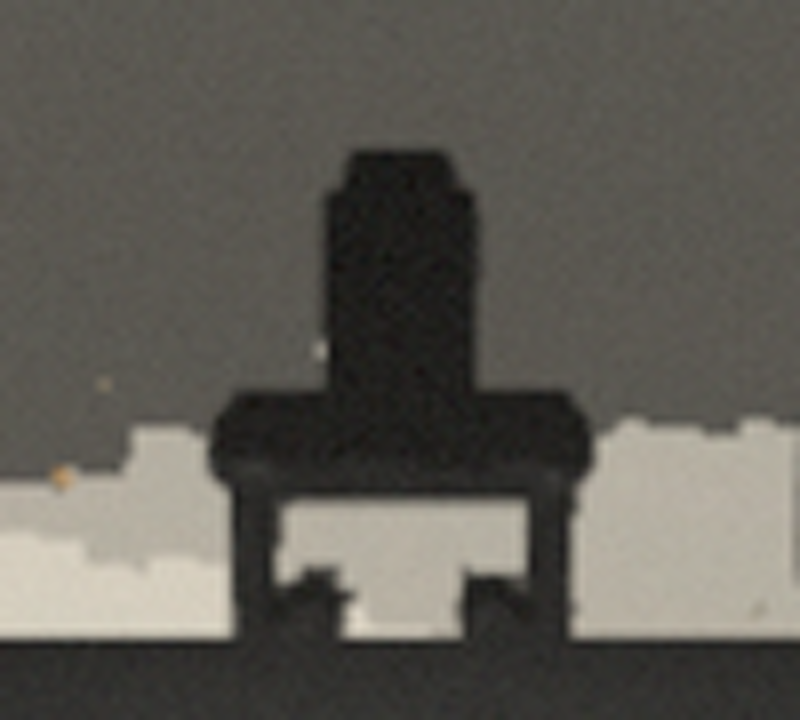

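```bash
python3 - <<'E'
from h import *
c=pickle.load(open('wrist11.pkl','rb'))
ex=np.array([np.cos(.172),np.sin(.172)]);T=np.array([.4727,-.2490])
q=lambda s,z:((proj(c,[*(T+s*ex),z])-[206,190])*8).round(0)
print('tab base back',q(-.007,0),'top back',q(-.007,.034),'top front',q(.007,.034),'cross back',proj(c,[.4905,-.2458,.006])*8-[206*8,190*8],'lip',q(.05,.0),q(.05,.006))
for v in (150,390): print(v,ray(c,206+400/8,190+v/8,0 if v==150 else .006))
E
```

```text
tab base back [402. 139.] top back [405. 284.] top front [405. 447.] cross back [404.18287657 418.08296406] lip [403. 687.] [403. 722.]
150 [ 0.46692202 -0.25023257  0.        ]
390 [ 0.48778247 -0.24665947  0.006     ]
```

>>> servo_tool --slide '[[0,0,-0.2],[0,0,-0.2],[0,0,-0.2],[0,0.01,-0.08],[0,0,0],[0,0,0]]' --twist '[[0,0,0],[0,0,0],[0,0,0],[0,0,0],[0,0,0],[0,0,0]]' --gripper '[0.3,0.3,0.3,0.3,0.3,0.3]'

```text
time_s: 17.95
tcp_pos: [0.4727, -0.2493, 0.0044]
ee_rot: [[-0.986, -0.167, 0.001], [-0.167, 0.986, -0.0], [-0.001, -0.0, -1.0]]
wrist_force: [-0.8, 0.2, -0.6]
gripper_width: 0.7
```

>>> servo_tool --slide '[[0,0,0.02],[0,0,0],[0,0,0],[0,0,0],[0,0,0],[0,0,0],[0,0,0],[0,0,0],[0,0,0]]' --twist '[[0,0,0],[0,0,0],[0,0,0],[0,0,0],[0,0,0],[0,0,0],[0,0,0],[0,0,0],[0,0,0]]' --gripper '[0.3,1,1,1,1,1,1,1,1]'

```text
time_s: 19.08
tcp_pos: [0.4728, -0.2494, 0.0056]
ee_rot: [[-0.986, -0.167, 0.001], [-0.167, 0.986, -0.0], [-0.001, -0.0, -1.0]]
wrist_force: [-0.5, -1.0, 1.9]
gripper_width: 0.111
```

```bash

python3 cap.py 12 wrist; python3 -c "
from h import *
c=pickle.load(open('wrist12.pkl','rb'));crop(c,206,190,100,90,8,'w12z.png')"
```

```text
19.125 [ 0.47280607 -0.24938514  0.00565131] [[-0.9859, -0.1673, 0.0008], [-0.1673, 0.9859, -0.0003], [-0.0008, -0.0005, -1.0]] [-0.38984241 -0.63053134  3.19120619] 0.1111135223241607
```

View pics/w12z.png

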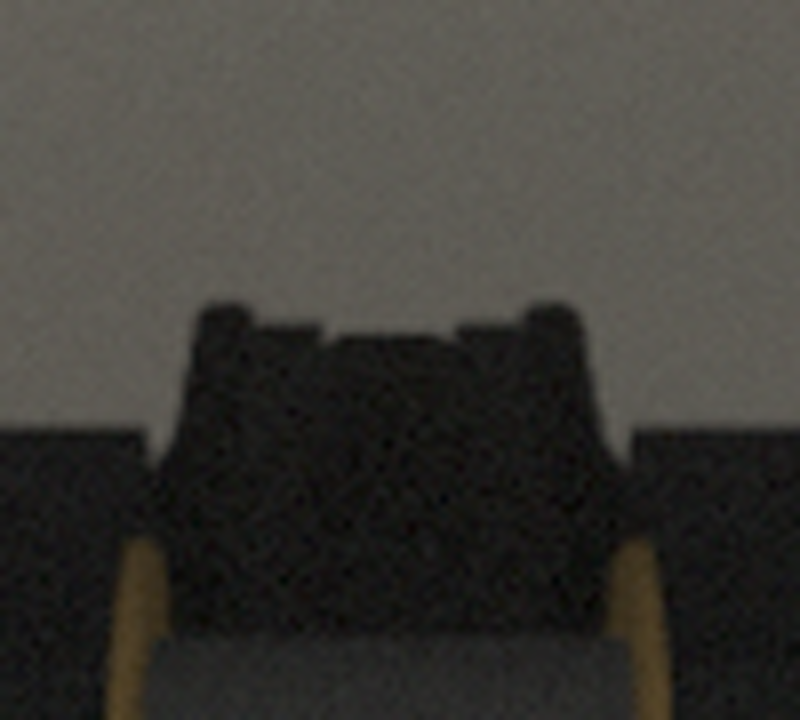

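>>> servo_tool --slide '[[0,0,0.1],[0,0,0.3],[0,0,0.5],[0,0.2,0.5],[-0.05,0.4,0.25],[-0.1,0.6,0],[-0.1,0.7,0],[-0.1,0.7,0],[-0.1,0.7,0],[-0.07,0.7,0],[0,0.6,0],[0,0.35,0]]' --twist '[[0,0,0],[0,0,0],[0,0,0],[0,0,0],[0,0,-0.2],[0,0,-0.25],[0,0,-0.25],[0,0,-0.25],[0,0,-0.25],[0,0,-0.2],[0,0,-0.2],[0,0,0]]' --gripper '[1,1,1,1,1,1,1,1,1,1,1,1]'

```text
time_s: 20.62
tcp_pos: [0.4408, 0.0493, 0.1045]
ee_rot: [[-1.0, -0.002, -0.0], [-0.002, 1.0, 0.0], [0.0, 0.0, -1.0]]
wrist_force: [0.7, -0.6, -0.3]
gripper_width: 0.112
```

>>> servo_tool --slide '[[0,0,0],[0,0,0],[0,0,0]]' --twist '[[0,0,0],[0,0,0],[0,0,0]]' --gripper '[1,1,1]'

```text
time_s: 21.0
tcp_pos: [0.441, 0.047, 0.1043]
ee_rot: [[-1.0, 0.001, -0.0], [0.001, 1.0, -0.0], [0.0, -0.0, -1.0]]
wrist_force: [0.3, -0.1, -0.2]
gripper_width: 0.111
```

```bash

python3 cap.py 13 wrist scene top; python3 -c "
from h import *
c=pickle.load(open('wrist12.pkl','rb'));p=ray(c,206+390/8,190+335/8,0);print(p,p-np.array([.4728,-.2494,0]))
crop(pickle.load(open('scene13.pkl','rb')),230,150,100,80,7,'s13z.png')"
```

```text
21.15 [0.44120184 0.04718522 0.10431556] [[-1.0, 0.0008, -0.0002], [0.0008, 1.0, -0.0], [0.0002, -0.0, -1.0]] [ 0.2541823   0.41216299 -0.07568274] 0.11145635222396369
[ 0.46725108 -0.2507077   0.        ] [-0.00554892 -0.0013077   0.        ]
```

View pics/s13z.png

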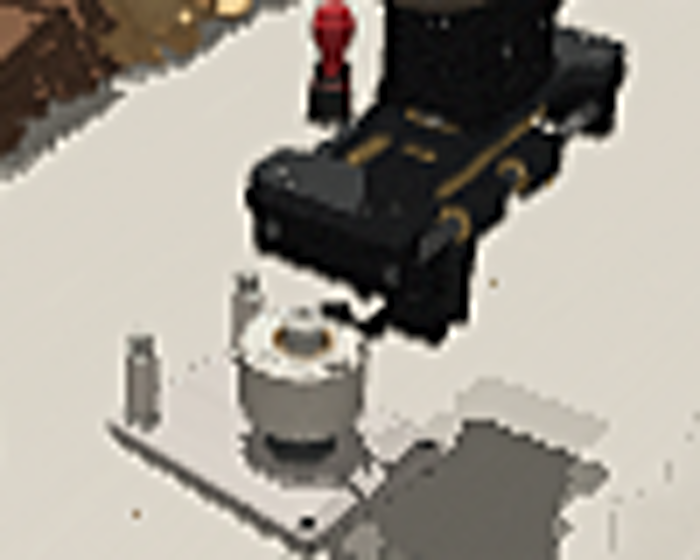

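View pics/wrist13.png

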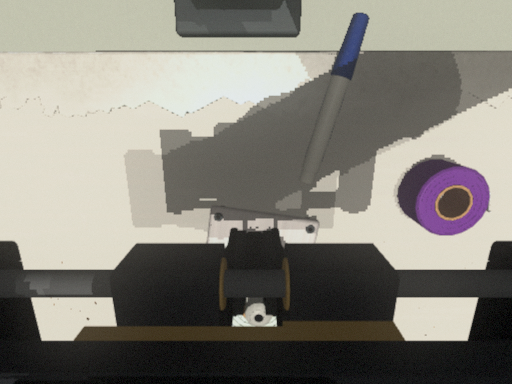

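```bash
python3 - <<'E'
from h import *
c=pickle.load(open('wrist13.pkl','rb'));print(ray(c,259,318,.0876),proj(c,[.4412,.0472,.1043]),proj(c,[.5055,.0501,.0876]))
crop(c,200,210,110,130,5,'w13z.png')
E
```

```text
[0.50651696 0.04968781 0.0876    ] [255.71925708 244.70412587] [259.58941841 316.79387696]
```

View pics/w13z.png

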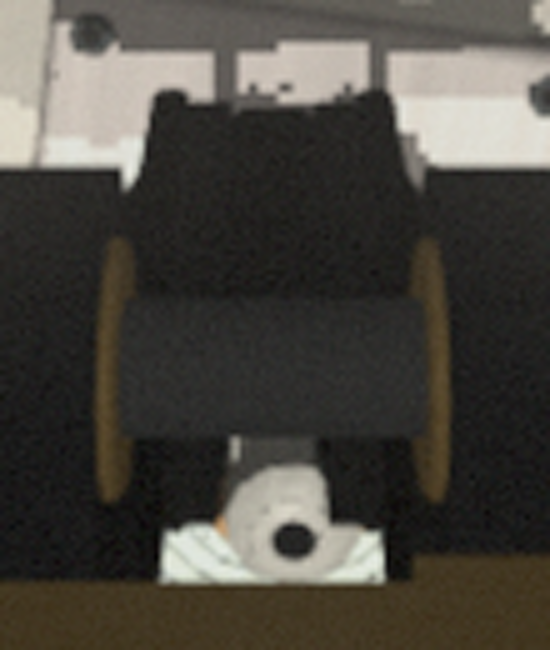

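>>> servo_tool --slide '[[0,0.045,-0.1],[0,0,-0.1],[0,0,-0.1],[0,0,-0.1],[0,0,-0.04],[0,0,-0.04],[0,0,-0.02],[0,0,0],[0,0,0]]' --twist '[[0,0,0],[0,0,0],[0,0,0],[0,0,0],[0,0,0],[0,0,0],[0,0,0],[0,0,0],[0,0,0]]' --gripper '[1,1,1,1,1,1,1,1,1]'

```text
time_s: 22.28
tcp_pos: [0.4413, 0.0505, 0.0745]
ee_rot: [[-1.0, -0.0, 0.0], [-0.0, 1.0, 0.0], [-0.0, 0.0, -1.0]]
wrist_force: [0.0, 0.4, 0.8]
gripper_width: 0.114
```

```bash

python3 cap.py 14 wrist scene top; python3 -c "
from h import *
crop(pickle.load(open('scene14.pkl','rb')),230,160,100,80,8,'s14z.png')"
```

```text
22.425 [0.44130599 0.05051017 0.07447007] [[-1.0, -0.0004, 0.0003], [-0.0004, 1.0, 0.0001], [-0.0003, 0.0001, -1.0]] [-1.07247796  0.27950915 -0.13720835] 0.11264102174695537
```

View pics/s14z.png

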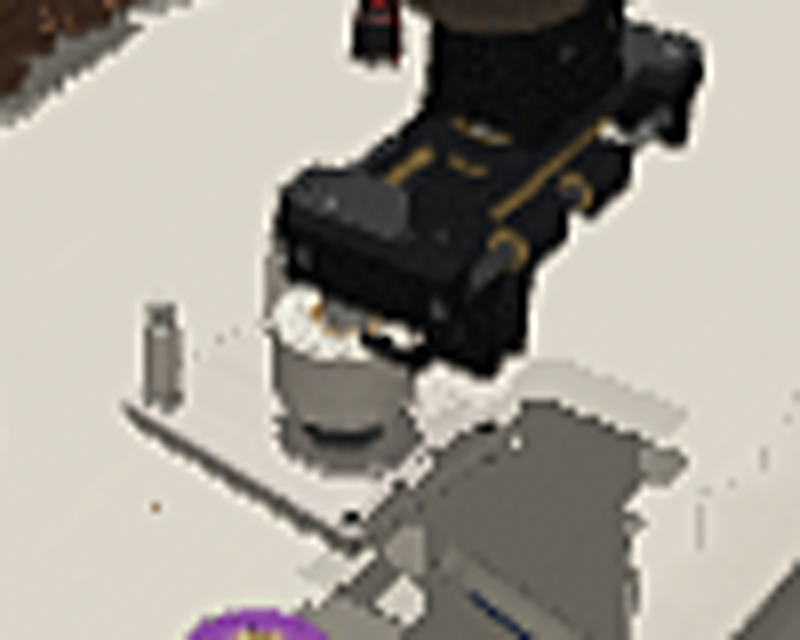

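>>> servo_tool --slide '[[0,0,-0.02],[0,0,0]]' --twist '[[0,0,0],[0,0,0]]' --gripper '[1,1]'

```text
time_s: 22.68
tcp_pos: [0.4414, 0.0505, 0.0731]
ee_rot: [[-1.0, -0.0, 0.0], [-0.0, 1.0, 0.0], [-0.0, 0.0, -1.0]]
wrist_force: [0.1, 0.4, 0.6]
gripper_width: 0.11
```

```bash
python3 - <<'E'
from station import r
import numpy as np
F=[]
for i in range(6):
    r.capture('top');s=r.sense();F.append([*s['wrist_force'],*s['moment'],*s['tcp_pos']])
F=np.array(F);print(F.mean(0).round(3),F.std(0).round(3),s['time_s'])
E
```

```text
[ 0.185  0.146  0.894 -0.034 -0.034  0.009  0.441  0.051  0.073] [0.273 0.306 0.685 0.041 0.042 0.022 0.    0.    0.   ] 22.975
```

```bash

python3 cap.py 15 wrist scene; python3 -c "
from h import *
a=[cv2.resize(pickle.load(open(f'scene{i}.pkl','rb'))['image'][185:235,255:305],None,fx=8,fy=8,interpolation=cv2.INTER_CUBIC) for i in (10,15)]
cv2.imwrite('pics/cmp15.png',np.hstack(a))
crop(pickle.load(open('wrist15.pkl','rb')),200,190,110,150,4,'w15z.png')"
```

```text
23.075 [0.44133348 0.05053502 0.07319955] [[-1.0, -0.0004, 0.0002], [-0.0004, 1.0, 0.0001], [-0.0002, 0.0001, -1.0]] [-0.41950825 -0.3730191   1.19981457] 0.11134033481744658
```

View pics/cmp15.png

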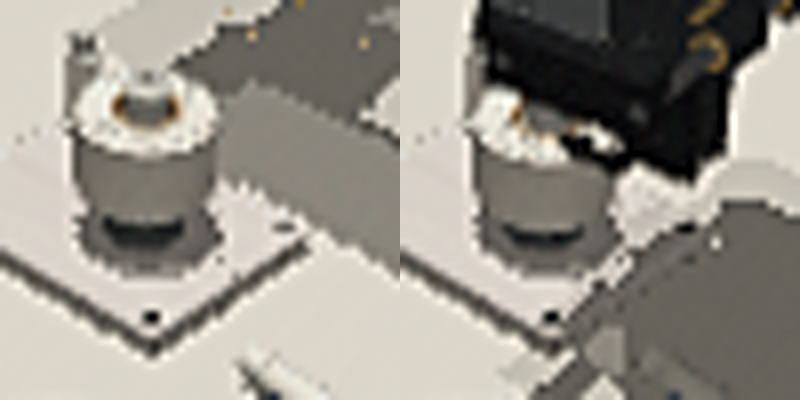

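View pics/w15z.png

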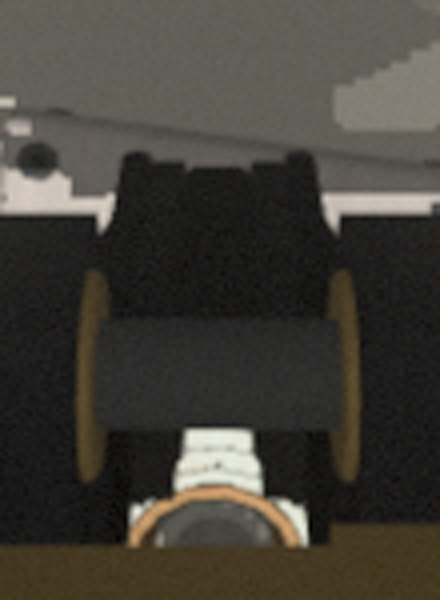

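>>> servo_tool --slide '[[0,0,0.007],[0.04,0,0],[0.04,0,0],[0.04,0,0],[0.03,0,0],[0,0,0]]' --twist '[[0,0,0],[0,0,0],[0,0,0],[0,0,0],[0,0,0],[0,0,0]]' --gripper '[1,1,1,1,1,1]'

```text
time_s: 23.82
tcp_pos: [0.4507, 0.0505, 0.0736]
ee_rot: [[-1.0, -0.0, 0.001], [-0.0, 1.0, 0.0], [-0.001, 0.0, -1.0]]
wrist_force: [0.5, 0.5, -0.2]
gripper_width: 0.113
```

>>> servo_tool --slide '[[0.03,0,0],[0.02,0,0],[0,0,0]]' --twist '[[0,0,0],[0,0,0],[0,0,0]]' --gripper '[1,1,1]'

```text
time_s: 24.2
tcp_pos: [0.4534, 0.0505, 0.0736]
ee_rot: [[-1.0, -0.0, 0.0], [-0.0, 1.0, 0.0], [-0.0, 0.0, -1.0]]
wrist_force: [0.6, 0.4, 1.2]
gripper_width: 0.11
```

>>> servo_tool --slide '[[0.03,0,0],[0.02,0,0],[0,0,0]]' --twist '[[0,0,0],[0,0,0],[0,0,0]]' --gripper '[1,1,1]'

```text
time_s: 24.58
tcp_pos: [0.4565, 0.0505, 0.0736]
ee_rot: [[-1.0, -0.0, 0.0], [-0.0, 1.0, 0.0], [-0.0, 0.0, -1.0]]
wrist_force: [0.0, -0.6, 1.4]
gripper_width: 0.11
```

>>> servo_tool --slide '[[0.03,0,0],[0,0,0]]' --twist '[[0,0,0],[0,0,0]]' --gripper '[1,1]'

```text
time_s: 24.82
tcp_pos: [0.4583, 0.0505, 0.0736]
ee_rot: [[-1.0, -0.0, 0.0], [-0.0, 1.0, 0.0], [-0.0, 0.0, -1.0]]
wrist_force: [-0.6, -0.7, 0.4]
gripper_width: 0.113
```

```bash

python3 cap.py 16 wrist scene; python3 -c "
from h import *
crop(pickle.load(open('wrist16.pkl','rb')),200,190,110,150,4,'w16z.png')"
```

```text
24.925 [0.45827011 0.05052324 0.07363399] [[-1.0, -0.0004, 0.0004], [-0.0004, 1.0, 0.0001], [-0.0004, 0.0001, -1.0]] [ 0.08905303 -0.54216869  0.85230986] 0.1071981528281006
```

View pics/w16z.png

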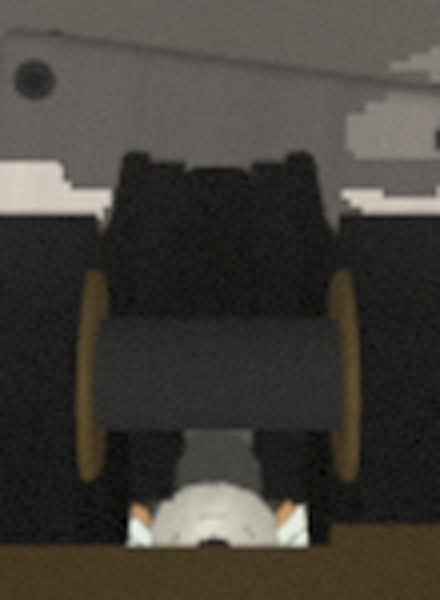

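>>> servo_tool --slide '[[0.025,0,0],[0.025,0,0],[0,0,0]]' --twist '[[0,0,0],[0,0,0],[0,0,0]]' --gripper '[1,1,1]'

```text
time_s: 25.3
tcp_pos: [0.4606, 0.0501, 0.0733]
ee_rot: [[-1.0, -0.0, -0.001], [-0.0, 1.0, -0.001], [0.001, -0.001, -1.0]]
wrist_force: [-1.3, -1.1, 0.4]
gripper_width: 0.11
```

>>> servo_tool --slide '[[0.025,0,0],[0,0,0]]' --twist '[[0,0,0],[0,0,0]]' --gripper '[1,1]'

```text
time_s: 25.55
tcp_pos: [0.4612, 0.05, 0.0731]
ee_rot: [[-1.0, 0.0, -0.003], [0.0, 1.0, -0.001], [0.003, -0.001, -1.0]]
wrist_force: [-4.3, -0.4, 1.0]
gripper_width: 0.108
```

>>> servo_tool --slide '[[0.02,0,0.005],[0,0,0]]' --twist '[[0,0,0],[0,0,0]]' --gripper '[1,1]'

```text
time_s: 25.8
tcp_pos: [0.4614, 0.0498, 0.0731]
ee_rot: [[-1.0, 0.0, -0.005], [0.0, 1.0, -0.001], [0.005, -0.001, -1.0]]
wrist_force: [-6.8, 1.7, 1.6]
gripper_width: 0.115
```

>>> servo_tool --slide '[[0.015,0,0],[0,0,0]]' --twist '[[0,0,0],[0,0,0]]' --gripper '[1,1]'

```text
time_s: 26.05
tcp_pos: [0.4617, 0.0497, 0.0728]
ee_rot: [[-1.0, 0.001, -0.006], [0.001, 1.0, -0.002], [0.006, -0.002, -1.0]]
wrist_force: [-7.1, 1.4, 0.6]
gripper_width: 0.115
```

>>> servo_tool --slide '[[0.01,0,0.01],[0,0,0]]' --twist '[[0,0,0],[0,0,0]]' --gripper '[1,1]'

```text
time_s: 26.3
tcp_pos: [0.4623, 0.0497, 0.0735]
ee_rot: [[-1.0, 0.0, -0.006], [0.0, 1.0, -0.002], [0.006, -0.002, -1.0]]
wrist_force: [-7.1, 0.1, 1.8]
gripper_width: 0.111
```

>>> servo_tool --slide '[[0.015,0,0.005],[0,0,0]]' --twist '[[0,0,0],[0,0,0]]' --gripper '[1,1]'

```text
time_s: 26.55
tcp_pos: [0.4635, 0.0498, 0.0736]
ee_rot: [[-1.0, 0.001, -0.006], [0.001, 1.0, -0.001], [0.006, -0.001, -1.0]]
wrist_force: [-5.3, 1.5, -0.7]
gripper_width: 0.116
```

>>> servo_tool --slide '[[0.02,0,0],[0,0,0]]' --twist '[[0,0,0],[0,0,0]]' --gripper '[1,1]'

```text
time_s: 26.8
tcp_pos: [0.4651, 0.0499, 0.0738]
ee_rot: [[-1.0, 0.0, -0.005], [0.0, 1.0, -0.001], [0.005, -0.001, -1.0]]
wrist_force: [-3.6, 0.2, -0.1]
gripper_width: 0.108
```

>>> servo_tool --slide '[[0.02,0,0],[0,0,0]]' --twist '[[0,0,0],[0,0,0]]' --gripper '[1,1]'

```text
time_s: 27.05
tcp_pos: [0.47, 0.0507, 0.075]
ee_rot: [[-1.0, -0.001, 0.003], [-0.001, 1.0, 0.0], [-0.003, 0.0, -1.0]]
wrist_force: [1.2, -3.6, -3.7]
gripper_width: 0.109
```

>>> servo_tool --slide '[[0.02,-0.005,-0.012],[0.01,0,0],[0,0,0]]' --twist '[[0,0,0],[0,0,0],[0,0,0]]' --gripper '[1,1,1]'

```text
time_s: 27.42
tcp_pos: [0.4717, 0.0505, 0.0746]
ee_rot: [[-1.0, -0.001, 0.003], [-0.001, 1.0, 0.001], [-0.003, 0.001, -1.0]]
wrist_force: [1.3, -2.6, 0.8]
gripper_width: 0.113
```

```bash

python3 cap.py 17 wrist scene; python3 -c "
from h import *
crop(pickle.load(open('wrist17.pkl','rb')),200,190,110,150,4,'w17z.png')"
```

```text
27.525 [0.47162128 0.05057471 0.07461471] [[-1.0, -0.0009, 0.0028], [-0.0009, 1.0, 0.0008], [-0.0028, 0.0008, -1.0]] [ 1.69396851 -2.78954665  1.15566977] 0.1108741135276066
```

View pics/w17z.png

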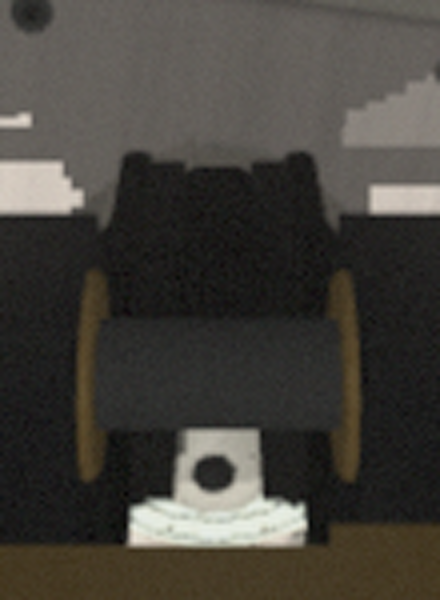

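>>> servo_tool --slide '[[0.015,-0.008,0],[0,0,0]]' --twist '[[0,0,0],[0,0,0]]' --gripper '[1,1]'

```text
time_s: 27.78
tcp_pos: [0.4717, 0.0501, 0.0742]
ee_rot: [[-1.0, -0.001, 0.001], [-0.001, 1.0, 0.001], [-0.001, 0.001, -1.0]]
wrist_force: [1.0, 0.1, 0.8]
gripper_width: 0.113
```

>>> servo_tool --slide '[[0.015,0,0],[0,0,0]]' --twist '[[0,0,0],[0,0,0]]' --gripper '[1,1]'

```text
time_s: 28.02
tcp_pos: [0.4719, 0.0498, 0.0739]
ee_rot: [[-1.0, -0.0, -0.001], [-0.0, 1.0, 0.0], [0.001, 0.0, -1.0]]
wrist_force: [-0.8, 0.3, 0.6]
gripper_width: 0.109
```

>>> servo_tool --slide '[[0.02,0,0],[0,0,0]]' --twist '[[0,0,0],[0,0,0]]' --gripper '[1,1]'

```text
time_s: 28.28
tcp_pos: [0.4722, 0.0494, 0.0737]
ee_rot: [[-1.0, 0.0, -0.002], [0.0, 1.0, -0.001], [0.002, -0.001, -1.0]]
wrist_force: [-3.6, 0.6, 2.4]
gripper_width: 0.116
```

>>> servo_tool --slide '[[-0.015,0.005,0],[0,0,0],[0,0,0],[0,0,0],[0,0,0]]' --twist '[[0,0,0],[0,0,0],[0,0,0],[0,0,0],[0,0,0]]' --gripper '[1,0.6,0.6,0.6,0.6]'

```text
time_s: 28.9
tcp_pos: [0.4726, 0.0501, 0.0741]
ee_rot: [[-1.0, -0.0, 0.0], [-0.0, 1.0, 0.0], [-0.0, 0.0, -1.0]]
wrist_force: [0.7, 0.2, -0.4]
gripper_width: 0.383
```

>>> servo_tool --slide '[[0,0,0.1],[0,0,0.3],[0,0,0.5],[0,0,0.5],[0.4,0,0.3],[0.5,0,0],[0.4,0,0],[0,0,0],[0,0,0]]' --twist '[[0,0,0],[0,0,0],[0,0,0],[0,0,0],[0,0,0],[0,0,0],[0,0,0],[0,0,0],[0,0,0]]' --gripper '[0.6,0.6,0.6,0.6,0.6,0.6,0.6,0.6,0.6]'

```text
time_s: 30.02
tcp_pos: [0.5497, 0.0498, 0.1759]
ee_rot: [[-1.0, -0.0, -0.001], [-0.0, 1.0, -0.0], [0.001, -0.0, -1.0]]
wrist_force: [-0.1, 0.1, 0.3]
gripper_width: 0.4
```

```bash

python3 cap.py 18 wrist scene; python3 -c "
from h import *
c=pickle.load(open('wrist18.pkl','rb'))
a=cv2.resize(pickle.load(open('scene18.pkl','rb'))['image'][180:235,250:305],None,fx=7,fy=7,interpolation=cv2.INTER_CUBIC)
b=cv2.resize(c['image'][70:180,200:310],None,fx=3.5,fy=3.5,interpolation=cv2.INTER_CUBIC)
cv2.imwrite('pics/f18.png',np.hstack([a,b]))"
```

```text
30.125 [0.54960008 0.04992832 0.17618018] [[-1.0, -0.0006, -0.0004], [-0.0006, 1.0, -0.0], [0.0004, -0.0, -1.0]] [-0.14324123 -0.54159589 -0.06211495] 0.39889508033873733
```

View pics/f18.png

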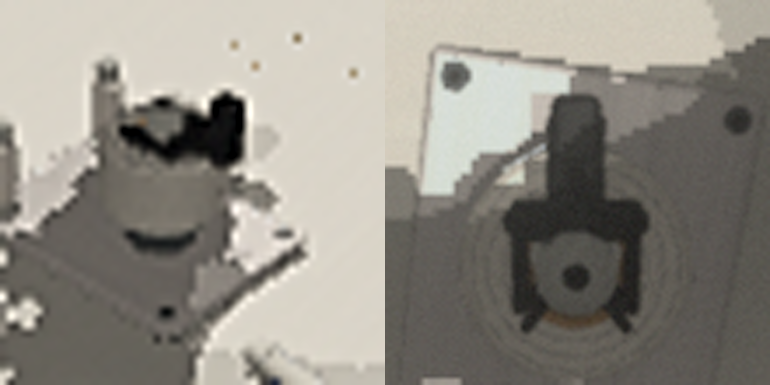

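```bash
python3 - <<'E'
from h import *
c=pickle.load(open('wrist18.pkl','rb'))
f=lambda u,v,z:ray(c,200+(u-385)/3.5,70+v/3.5,z).round(4)
print('spindle',f(576,277,.0876),'lips',f(526,331,.074),f(628,331,.074),'crossback',f(576,204,.074),'tabtop',f(578,118,.102),'tab back',f(578,96,.102))
E
```

```text
spindle [0.5061 0.0494 0.0876] lips [0.5218 0.0368 0.074 ] [0.5218 0.0626 0.074 ] crossback [0.4902 0.0494 0.074 ] tabtop [0.47   0.0498 0.102 ] tab back [0.4655 0.0498 0.102 ]
```

```bash
python3 -c "
from station import r
print(r.finish_job(), r.sense()['time_s'])"
```

```text
the job is handed in; nothing more can be done
the job is handed in; nothing more can be done
```

The label roll is on the spindle, and the clip is snapped home in the groove, holding the roll down. I handed the job in at about 30 s of the 66 s allowed.

- **Spindle height:** I felt the top with the shut fingers at 87.6 mm, reaching about 12 N. That puts the groove's lower edge at 66.6 mm.
- **Roll:** I gripped the white roll and lowered it over the spindle onto the brake plate. I felt no side force, and the picture showed it standing flat.
- **Clip:** I gripped it by the tab, pressed the roll down about 4 mm and pushed the clip along +x. The push peaked at about 7 N, then the clip jumped forward about 5 mm as it snapped in. A final push met a firm stop at about 4 N, well under the 25 N limit.

**Last checks, after letting go:** with the gripper well clear, the wrist camera showed these distances from the spindle axis:

| Part of clip | Measured | Nominal |
|---|---|---|
| Lips, ahead | 15.7 mm | 16 mm |
| Tab end, behind | 40.6 mm | 41 mm |

The jaws looked closed and symmetric, and the roll looked level and held down.

**What disagreed:**
- The overhead and wrist cameras differed by 4 to 6 mm on the stand and clip, so I relied on the wrist camera.
- The spring force while pressing read about 0.9 N where I expected about 2 N. A picture showed the plate had gone down, so I carried on.
- Just after the snap the clip pulled on the hand with about 4 N. I eased that off before releasing.

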